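# Reverse the ratchet clamp and clamp the walnut block

### The job

Lay the walnut block flat in the blue ratchet clamp, between the orange pad and the fixed stop. Before turning anything, flip the red direction lever fully over to its green dot, then swing the handle all the way back on its free-wheel to check that the jaw stays still, and work the handle to and fro until the sprung pad is clearly pressed in against the block. Move the jaw only by the handle, never by pushing it, and leave the block clamped with the lever at the green side.

Things in the scene. Friction and masses are not known exactly. Their poses are not given: they have to be found in the camera images.
- clamp_base: Grey steel base plate of the clamp, 250 x 90 x 14 mm, fixed to the table; its place and yaw vary. Origin: centre of its underside. Its x axis is the clamping direction, roughly away from the robot: the blue fixed stop stands at the +x end, the ratchet at the -x end. Stop, jaw block and pad reach 50 mm above the table.
- stop_face (a point): Middle of the fixed stop's clamping face, at the level of the plate's top (z = 14 mm), base x = 104 mm, y = 0. The stop is 70 mm wide. The block belongs just in front of it (towards base -x), on the plate.
- walnut_block: Loose dark walnut block 45 x 60 x 35 mm (its x, y, z), about 0.06 kg. Origin: centre of its underside. Starts flat on the table at the right of the clamp. To load it lay its 45 mm along the clamp's x; gripping its 60 mm keeps the fingers clear of jaw and stop (plate 90 mm wide).
- pad_face (a point): Middle of the clamping face of the orange pad (50 mm wide, 30 mm high), 32 mm above the table. The gap from here to the stop is 65 to 73 mm at the start.
- jaw (a joint): Slide of the blue jaw in m: 0 wide open (pad face 73 mm from the stop), grows as it closes, to 0.060. Driven by the ratchet wheel's pinion and a rack, 20 mm per rad of the handle; 20 N of friction holds it where it is left.
- jaw_block: The blue sliding jaw block that carries the pad (25 x 64 x 34 mm). It must not be pushed by the robot. Origin 31 mm behind the free pad's face, at table level.
- pad (a joint): How far the sprung pad is pressed into the jaw, in m: 0 free, 0.008 fully in; spring 1500 N/m.
- spindle (a point): The ratchet's vertical axis, 40 mm above the table, base x = -75 mm, y = 0. Handle and wheel turn about it.
- handle (a joint): Angle of the ratchet handle, rad, 0 to 1.1 between stops, anticlockwise from above. At 0.55 the arm points along base +y (left); at 0 it is swung 0.55 rad towards base +x (away from the robot), at 1.1 as far towards the robot. Starts at 0.85 to 1.05. The wheel has 20 teeth: up to 0.31 rad of a stroke is lost before a tooth catches.
- handle_knob (a point): Middle of the black round knob (26 mm diameter, spins freely, from 50 to 92 mm above the table) at the end of the arm, 132 mm from the spindle. This point is 70 mm above the table. It takes 2 to 4 N here to free-wheel, 5 to 9 N to drive.
- lever (a joint): Red direction lever's angle relative to the handle, rad, -0.42 to 0.42; pivot on the arm 42 mm from the spindle. -0.42 (pin at the red dot, clockwise side): handle clockwise opens the jaw, anticlockwise free-wheels. +0.42 (pin at the green dot, anticlockwise side): handle anticlockwise closes the jaw, clockwise free-wheels. It must go fully over; between, the pawl does not catch.
- lever_pin (a point): Middle of the lever's upright red pin (12 mm diameter, from 49 to 76 mm above the table), 33 mm out from the lever's pivot, towards the knob. This point is 66 mm above the table. The arm below it has its top at 48 mm. It stays where it is left; about 2 to 3 N at the pin.

How it is judged:
By the outcome, as a careful person would: the job done as asked, in the order asked, and still so for the second after the job is handed in, with the robot touching nothing.
It also fails if it takes over 69 s, if anything falls off the work surface, if the arm or the gripper's body presses on something with over 40 N, if the wrist force passes 120 N, or if a joint passes its speed limit or range.

### The arm

A 7-joint arm with a two-finger parallel gripper is mounted at the origin on a cart in front of the work surface, level with it; the furniture and walls round the work are solid. World frame = base frame: x ahead of the robot, y to its left, z up, the work surface at z = 0. Lengths are in m, angles in rad, forces in N, time in s.
With the tool pointing down it reaches from about 0.425 to 0.925 m from the base axis. Payload 6.8 kg.
Tool frame: the origin (TCP) lies at the very end of the fingers, on their centre line; the grasp point (between the pads) lies 19 mm behind it; z points along the fingers, y is the line along which they close (so a half turn about z gives the same grasp; the last joint's range is limited). The gripper opens to 85 mm and grips with 20 to 120 N. Pads are 22 mm wide; open, the fingers measure 114 mm over their backs; the gripper's body (76 mm by 85 mm) begins 54 mm behind the grasp point. The pads swing forward as they close: fully open they stand 13 mm farther back than shut.
Start: joints at [-0.108, 0.477, 0.022, 1.555, -0.011, 1.109, -0.083], TCP at [0.675, 0, 0.231] pointing down, gripper open.
Joint ranges: [-2.96, 2.96], [-0.34, 2.1], [-1.41, 1.46], [0.24, 2.44], [-1.37, 4.51], [0.17, 1.92], [-2.96, 2.96]. Speed limits (rad/s): [2.39, 2.39, 3.14, 3.14, 3.14, 3.14, 3.14].

### API

Orientations are given as a unit quaternion [w, x, y, z].
In Python, from station import bot, eyes, workorder, get_obs gives the robot as it stands (bot), with the cameras (eyes), the readings as plain functions and the job (workorder).
- The arm moves only by the tool hand_motion, called after ">>>" as name(argument=value, ...) on one line, values as JSON. Schema: {"type":"object","properties":{"moves":{"type":"object","properties":{"rows":{"type":"array","items":{"type":"array","items":{"type":"number"},"minItems":5,"maxItems":5},"minItems":1,"maxItems":20}},"additionalProperties":false,"required":["rows"]},"squeeze":{"type":"number"},"only":{"type":"string"},"quiet":{"type":"boolean"},"lines":{"type":"string"}},"required":["moves"],"additionalProperties":false}. moves is an object whose key "rows" holds a list of rows, 1 to 20 of them, each of 5 numbers: dx, dy, dz in m, then a turn about the tool's z in rad, then the opening from 0.0 (shut) to 1.0 (fully open); each row shifts and turns the commanded pose from where the row before left it, along the tool's axes as they then stand; what a row does not reach is not made up. A row lasts 1/10 s, in which the tool goes at most 0.05 m and 0.15 rad, less where a joint would pass 70% of its speed; a pose out of reach is approached as far as the arm can. The fingers move at their own pace and stop on an object; squeeze is the grip in N (left out, the last holds). Time passes only in rows, so rows that do not move let the fingers close. The tool returns the time, the measured TCP pose, the force, the opening and the grip force at its end. only (a regular expression) keeps the lines of the reply that match it, lines (a string "A,B") keeps lines A to B, and quiet returns only ok. Input that does not fit is refused with a message, and nothing moves.
- get_obs(): the state, without advancing time (a new reading comes with each control period).
- eyes.read_camera(name): name is "scene" or "side" or "wrist"; returns the picture (400x640x3 uint8, blue, green, red); there is no depth.
- eyes.camera_info(name): a dict with "vertical_fov" (degrees; the focal length in pixels is half the picture's height over the tangent of half this angle, whatever the lens; pixels are square), "cx", "cy" (the principal point, pixels), "k1" (the pictures are not rectified: a ray, as slopes to the right and down, at radius r is drawn at 1 + k1 r^2 times it, then the intrinsics apply), "view" (4x4, takes a point from world to camera coordinates); the wrist camera has in their place "hand_eye" (4x4, takes a point from camera to tool coordinates, whose origin is the TCP and whose axes are the flange's). Camera axes: x right, y up, looking along -z (the intrinsics and any distortion apply to the point x, -y, -z); pixel columns grow to the right and rows downward; lengths in m; the calibration is good to about 2 mm. A picture is of the moment at which its call begins: read the wrist's pose just before it. camera_info takes no time and is no camera call.
- workorder.hand_in(): hands the job in; it is judged then, once.
The state is a dict: "t": time; "q": joint angles; "joint_vel": joint speeds; "joint_torque": joint torques, N m; "eef_pos": TCP position; "tool_rot": TCP orientation; "contact_force": force on the tool from outside, world axes, zero at the start; "torque": the same for the moment, N m; "gripper_width": opening from 0.0 (shut) to 1.0 (fully open); "grasp_force": force on a finger pad.
Only numpy, scipy, OpenCV 4.12 (cv2) and the standard library are available. Lean on these libraries where they do the work, as an engineer would, in place of code of your own. Each camera call takes 0.05 s, during which the arm holds its last target. There are 200 camera calls.

## Working session

There is one attempt and no reset: what is moved stays moved. The work goes in short steps, Python scripts to look and compute and a tool call to move; the robot and the scene stay as the last step left them, time stands still between calls to the robot, and variables do not carry over. Pictures are saved under pics/ and viewed, at most 10 in all, crops included, and the job is handed in when it is done.

```bash
ls; mkdir -p pics; python3 - <<'E'
from station import bot, eyes, workorder, get_obs
import cv2,numpy as np
o=get_obs(); print(o['t'],o['eef_pos'],o['tool_rot'],o['gripper_width'])
ims=[eyes.read_camera(n) for n in("scene","side","wrist")]
for n,i in zip(("scene","side","wrist"),ims):
    cv2.imwrite(f"pics/{n}0.png",i)
    c=eyes.camera_info(n); print(n,c)
E
```

```text
pics
station.py
0.0 [ 6.74388320e-01 -1.39533502e-05  2.30298305e-01] [-6.05097868e-04  7.07082342e-01  7.07130598e-01 -7.15802501e-04] 0.9935575704178442
scene {'vertical_fov': 43.25526848683201, 'cx': 323.5542898269299, 'cy': 197.97686972995817, 'k1': 0.03133064564561853, 'view': array([[-0.74894918, -0.66252444, -0.01168296,  0.45587359],
       [ 0.50081954, -0.57751908,  0.6447104 , -0.31915632],
       [-0.43388353,  0.47700427,  0.76433763, -1.09823085],
       [ 0.        ,  0.        ,  0.        ,  1.        ]])}
side {'vertical_fov': 57.82001647947768, 'cx': 320.0325541152673, 'cy': 201.09861939339, 'k1': -0.024659412871358324, 'view': array([[-0.98723461, -0.15881181, -0.0121096 ,  0.57712825],
       [ 0.04662049, -0.36083596,  0.93146333, -0.080897  ],
       [-0.15229695,  0.91900828,  0.36363363, -0.82783371],
       [ 0.        ,  0.        ,  0.        ,  1.        ]])}
wrist {'vertical_fov': 59.149800783802625, 'cx': 319.0835950602463, 'cy': 193.94203764780949, 'k1': 0.004205831346806035, 'hand_eye': array([[ 6.22900605e-05,  9.46400313e-01,  3.22996042e-01,
         8.37169612e-02],
       [ 9.99999818e-01,  1.34782957e-04, -5.87774018e-04,
        -8.77866570e-04],
       [-5.99803876e-04,  3.22996020e-01, -9.46400133e-01,
        -1.43183648e-01],
       [ 0.00000000e+00,  0.00000000e+00,  0.00000000e+00,
         1.00000000e+00]])}
```

View pics/scene0.png

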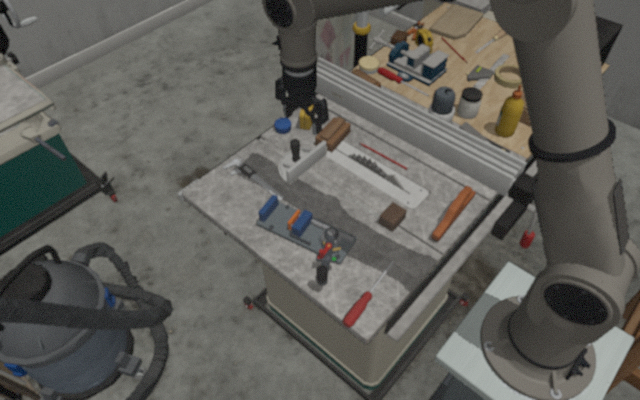

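View pics/side0.png

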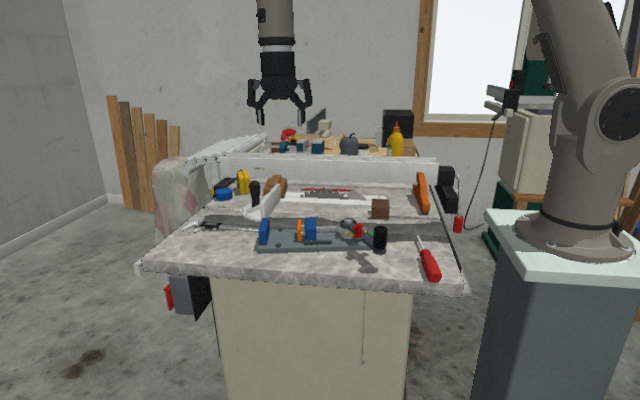

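View pics/wrist0.png

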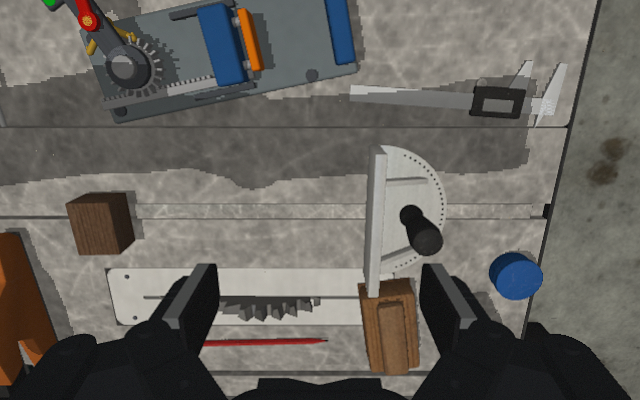

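The scene shows the clamp with its stop at left-far, the jaw, the wheel and the knob near (322,270), and the walnut block at (391,215). In the side view the clamp is at (310,238) with the knob at (380,237). In the wrist view, where right is world +x and up is +y, the block is at (100,222), the spindle at (128,68) and the pin at (87,18). I'll shift left so the knob comes into view.

>>> hand_motion(moves={"rows": [[0.04, 0, 0, 0, 1], [0.04, 0, 0, 0, 1], [0.04, 0, 0, 0, 1], [0, 0, 0, 0, 1], [0, 0, 0, 0, 1]]})

```text
t: 0.65
eef_pos: [0.6745, 0.1217, 0.2308]
tool_rot: [-0.0, 0.706, 0.708, -0.0]
contact_force: [-0.4, -0.1, 0.2]
gripper_width: 1.001
grasp_force: 0.0
```

```bash
cat > h.py <<'E'
from station import bot, eyes, workorder, get_obs
import cv2,numpy as np
from scipy.spatial.transform import Rotation as R
def T():
    o=get_obs(); q=o['tool_rot']; M=np.eye(4)
    M[:3,:3]=R.from_quat([q[1],q[2],q[3],q[0]]).as_matrix(); M[:3,3]=o['eef_pos']; return M
def grab(n):
    c=eyes.camera_info(n)
    M=T()@c['hand_eye'] if n=='wrist' else np.linalg.inv(c['view'])
    return eyes.read_camera(n),M,c
def ray(M,c,uv):
    f=200/np.tan(np.radians(c['vertical_fov']/2)); K=np.array([[f,0,c['cx']],[0,f,c['cy']],[0,0,1]])
    p=cv2.undistortPoints(np.array([[uv]],float),K,np.array([c['k1'],0,0,0.]))[0,0]
    return M[:3,3],M[:3,:3]@np.array([p[0],-p[1],-1])
def onz(M,c,uv,z):
    o,d=ray(M,c,uv); return o+d*(z-o[2])/d[2]
def tri(rays):
    A=np.zeros((3,3));b=np.zeros(3)
    for o,d in rays:
        d=d/np.linalg.norm(d);P=np.eye(3)-np.outer(d,d);A+=P;b+=P@o
    p=np.linalg.solve(A,b)
    res=[np.linalg.norm(np.cross(d/np.linalg.norm(d),p-o)) for o,d in rays]
    return p,res
E
python3 - <<'E'
from h import *
import pickle
i,M,c=grab('wrist'); cv2.imwrite('pics/w1.png',i); pickle.dump((M,c),open('w1.pkl','wb'))
print(M[:3,3])
E
```

```text
[0.67351195 0.20540869 0.37396415]
```

View pics/w1.png

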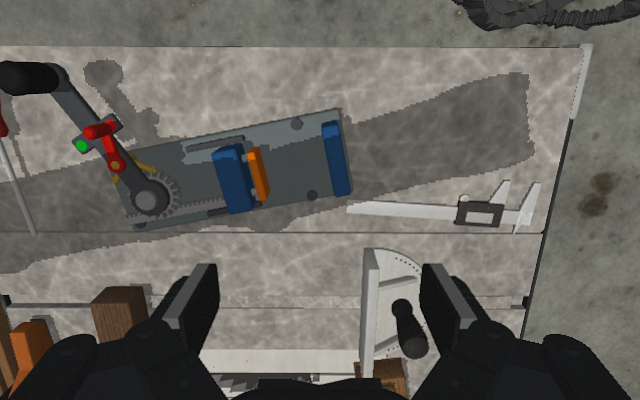

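The clamp is yawed slightly anticlockwise. In w1 the knob is at (28,77), the pin at (97,130) and the green dot at (82,145). The spindle is at (150,198), the stop face around (327,160), and the block at (118,318). I'll crop in for exact pixels.

```bash
python3 - <<'E'
import cv2,numpy as np
a=cv2.imread('pics/wrist0.png');b=cv2.imread('pics/w1.png')
def cr(i,x,y,w,h,s): return cv2.resize(i[y:y+h,x:x+w],None,fx=s,fy=s,interpolation=cv2.INTER_CUBIC)
out=np.zeros((600,800,3),np.uint8)
p=cr(a,50,180,100,90,3);out[:270,:300]=p
p=cr(b,80,270,100,90,3);out[270:540,:300]=p
p=cr(b,0,50,160,180,3);out[:540,310:790]=p
cv2.imwrite('pics/crop1.png',out)
E
```

```text
(no output)
```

View pics/crop1.png

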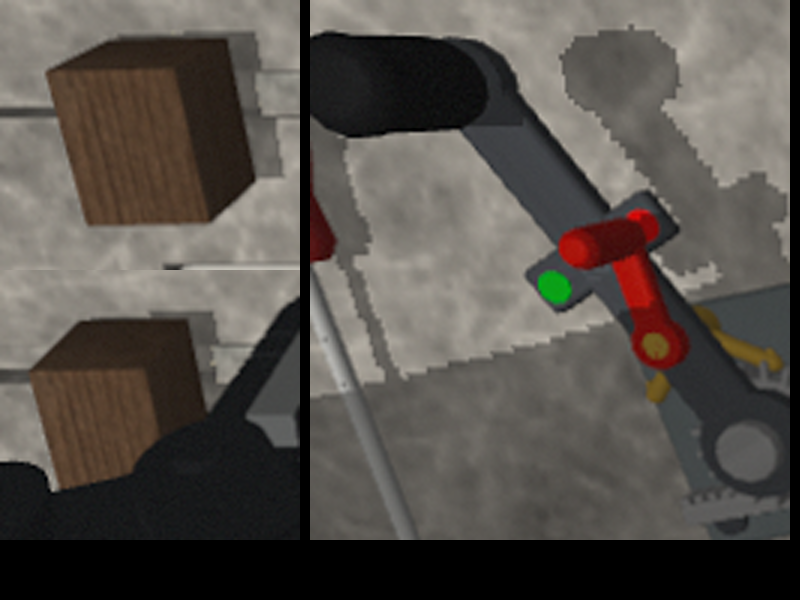

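The block's top corners in w0 are (66,204), (109,203), (120,254) and (79,255). In w1, two of them are at (90.3,303.7) and (128.3,303). Also in w1, the pin top is at (89,133) and its base at (112,124), the lever pivot at (116,165), the spindle at (146,201) and the knob top at about (12,78).

```bash
python3 - <<'E'
from h import *
import pickle
np.set_printoptions(precision=4,suppress=True)
M1,c=pickle.load(open('w1.pkl','rb'))
E0=np.eye(4);E0[:3,:3]=R.from_quat([.707082,.707131,-.000716,-.000605]).as_matrix();E0[:3,3]=[.674388,0,.230298]
M0=E0@c['hand_eye']
for p0,p1 in(((66,204),(90.3,303.7)),((109.3,202.7),(128.3,303))):
    print('blk',tri([ray(M0,c,p0),ray(M1,c,p1)]))
cs=np.array([onz(M0,c,p,.035) for p in((66,204),(109.3,202.7),(120,254.3),(79,255.3))])
print(cs,cs.mean(0),np.linalg.norm(np.diff(cs,axis=0),axis=1))
for n,p,z in(('pintop',(89,133),.076),('pinbase',(111.7,124),.049),('pivot',(115.7,164.7),.052),('spindle',(146,200.7),.052),('knobtop',(11.7,78),.092),('knobbase',(49,76.5),.05)):
    print(n,onz(M1,c,p,z))
im=cv2.imread('pics/w1.png');hsv=cv2.cvtColor(im,cv2.COLOR_BGR2HSV)
for nm,lo,hi in(('blue',(100,120,40),(125,255,255)),('orange',(8,180,120),(20,255,255))):
    m=cv2.inRange(hsv,lo,hi); m[260:]=0
    for k in cv2.findContours(m,0,1)[0]:
        if cv2.contourArea(k)>60:
            r=cv2.approxPolyDP(k,4,True)[:,0]; print(nm,r.tolist())
            for p in r: print(onz(M1,c,p.astype(float),.05)[:2],end=' ')
            print()
# pin by scene/side/wrist red, knob black
for n in('scene','side'):
    i=cv2.imread(f'pics/{n}0.png'); 
    x,y=((300,220) if n=='scene' else (330,205))
    cv2.imwrite(f'/tmp/{n}.png',cv2.resize(i[y:y+70,x:x+70],None,fx=5.7,fy=5.7,interpolation=cv2.INTER_CUBIC))
a,b=cv2.imread('/tmp/scene.png'),cv2.imread('/tmp/side.png'); cv2.imwrite('pics/crop2.png',np.hstack([a,b])[:600,:800])
E
```

```text
blk (array([ 0.4142, -0.043 ,  0.0346]), [np.float64(0.00011406578337677857), np.float64(0.00011406578337685198)])
blk (array([ 0.4582, -0.0415,  0.0349]), [np.float64(0.0004404828003162573), np.float64(0.0004404828003162252)])
[[ 0.4143 -0.0429  0.035 ]
 [ 0.4588 -0.0414  0.035 ]
 [ 0.4589 -0.1007  0.035 ]
 [ 0.4146 -0.1019  0.035 ]] [ 0.4367 -0.0717  0.035 ] [0.0445 0.0592 0.0443]
pintop [0.4798 0.1574 0.076 ]
pinbase [0.4846 0.1613 0.049 ]
pivot [0.483  0.1239 0.052 ]
spindle [0.5057 0.0881 0.052 ]
knobtop [0.4405 0.2013 0.092 ]
knobbase [0.4384 0.2021 0.05  ]
blue [[241, 144], [212, 153], [230, 213], [249, 210], [255, 202], [247, 165], [240, 159]]
[0.6013 0.1435] [0.5736 0.135 ] [0.5857 0.0747] [0.6047 0.0779] [0.611  0.0863] [0.6056 0.1235] [0.5994 0.1293] 
blue [[332, 121], [322, 124], [338, 196], [350, 190], [339, 129]]
[0.6852 0.1648] [0.6762 0.1621] [0.6922 0.0928] [0.7036 0.099 ] [0.6918 0.1576] 
orange [[249, 152], [259, 198], [265, 199], [254, 153]]
[0.6082 0.136 ] [0.6152 0.0905] [0.621  0.0895] [0.6128 0.1351]
```

View pics/crop2.png

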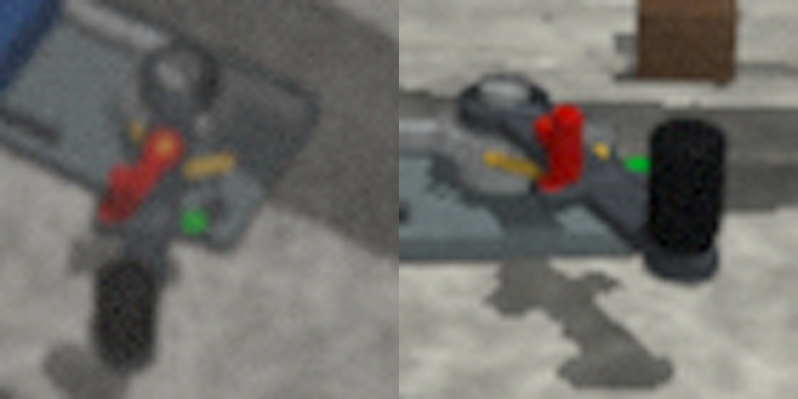

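The crops confirm that the pin sits at the red-dot side and the green dot is on the knob's near-robot side. The geometry is consistent:

| Quantity | Value |
|---|---|
| Knob to spindle | 131.7 mm |
| Block | 44.5 x 59.2 mm, top at 34.8 mm |
| Clamp yaw | about 0.21 rad |
| Handle angle | about 0.87 rad |

Next I'll check the orange object beside the block, and check the knob and yaw across views.

```bash
python3 - <<'E'
from h import *
import pickle
np.set_printoptions(precision=4,suppress=True)
M1,c=pickle.load(open('w1.pkl','rb'))
E0=np.eye(4);E0[:3,:3]=R.from_quat([.707082,.707131,-.000716,-.000605]).as_matrix();E0[:3,3]=[.674388,0,.230298]
M0=E0@c['hand_eye']
for f,M in(('wrist0',M0),('w1',M1)):
    h=cv2.cvtColor(cv2.imread(f'pics/{f}.png'),cv2.COLOR_BGR2HSV); m=cv2.inRange(h,(5,170,60),(20,255,255)); m[:,100:]=0; m[:200]=0
    for k in cv2.findContours(m,0,1)[0]:
        if cv2.contourArea(k)>150:
            r=cv2.approxPolyDP(k,3,True)[:,0]
            print(f,[(p.tolist(),onz(M,c,p.astype(float),.0)[:2].round(3).tolist(),onz(M,c,p.astype(float),.05)[:2].round(3).tolist()) for p in r])
V={n:eyes.camera_info(n) for n in('scene','side')}
def rr(n,x,y,u,v):return ray(np.linalg.inv(V[n]['view']),V[n],(x+u/5.7,y+v/5.7))
# knob top centre, pin top
print('knobtop',tri([ray(M1,c,(11.7,78)),rr('scene',300,220,127,345-0),rr('side',330,205,688-399,130)]))
print('pintop',tri([ray(M1,c,(89,133)),rr('scene',300,220,112,210),rr('side',330,205,568-399,113)]))
im=cv2.cvtColor(cv2.imread('pics/w1.png'),cv2.COLOR_BGR2HSV)
m=cv2.inRange(im,(100,120,40),(125,255,255)); 
for (a,b,side,z) in((205,258,0,.05),(315,355,0,.014),(315,355,1,.05)):
    P=[]
    for y in range(160 if a<300 else 130,188):
        xs=np.flatnonzero(m[y,a:b]); P.append(onz(M1,c,(a+(xs[0] if side==0 else xs[-1]),y),z)[:2])
    P=np.array(P,np.float32); l=cv2.fitLine(P,cv2.DIST_HUBER,0,.01,.01).ravel(); print('yaw',np.arctan(-l[0]/l[1]),l[2:])
E
```

```text
wrist0 [([3, 233], [0.306, -0.092], [0.355, -0.068]), ([0, 384], [0.237, -0.319], [0.296, -0.265]), ([10, 385], [0.25, -0.32], [0.307, -0.266]), ([21, 365], [0.275, -0.286], [0.328, -0.236]), ([16, 355], [0.273, -0.269], [0.326, -0.222]), ([16, 337], [0.281, -0.24], [0.333, -0.197]), ([20, 337], [0.286, -0.24], [0.338, -0.197]), ([34, 364], [0.292, -0.284], [0.343, -0.235]), ([55, 341], [0.329, -0.246], [0.375, -0.202]), ([19, 241], [0.322, -0.102], [0.369, -0.077])]
w1 [([43, 323], [0.322, -0.097], [0.369, -0.057]), ([22, 323], [0.295, -0.097], [0.346, -0.057]), ([9, 333], [0.274, -0.113], [0.328, -0.07]), ([18, 371], [0.269, -0.175], [0.323, -0.125]), ([8, 397], [0.243, -0.221], [0.3, -0.164]), ([51, 344], [0.324, -0.131], [0.371, -0.086])]
knobtop (array([0.4297, 0.2057, 0.0816]), [np.float64(0.004913153060811051), np.float64(0.013492011911908545), np.float64(0.01101334896929325)])
pintop (array([0.4751, 0.1607, 0.0694]), [np.float64(0.00440044369485968), np.float64(0.007936574990177381), np.float64(0.004845063499833779)])
yaw 0.20725697 [0.5766 0.1151]
yaw 0.20648547 [0.6824 0.1214]
yaw 0.19982085 [0.697  0.1299]
```

>>> hand_motion(moves={"rows": [[-0.0276, -0.034, 0, 0, 1], [-0.0276, -0.034, 0, 0, 1], [-0.0276, -0.034, 0, 0, 1], [-0.0276, -0.034, 0, 0, 1], [-0.0276, -0.034, 0, 0, 1], [-0.0276, -0.034, 0, 0, 1], [-0.0276, -0.034, 0, 0, 1], [0, 0, 0.02, -0.144, 1], [0, 0, 0.02, -0.144, 1], [0, 0, 0.02, -0.144, 1], [0, 0, 0.02, -0.144, 1], [0, 0, 0, -0.144, 1], [0, 0, 0, -0.144, 1], [0, 0, 0, -0.144, 1], [0, 0, 0, -0.144, 1], [0, 0, 0, -0.144, 1], [0, 0, 0, -0.144, 1], [0, 0, 0, -0.144, 1], [0, 0, 0, 0, 1]]})

```text
t: 2.6
eef_pos: [0.4367, -0.0748, 0.1514]
tool_rot: [0.0, -0.006, 1.0, -0.0]
contact_force: [-0.4, -0.4, 0.2]
gripper_width: 0.998
grasp_force: 0.0
```

```bash
python3 - <<'E'
from h import *
import pickle
np.set_printoptions(precision=4,suppress=True)
M1,c1=pickle.load(open('w1.pkl','rb'))
V={n:eyes.camera_info(n) for n in('scene','side')}
def rr(n,x,y,u,v):return ray(np.linalg.inv(V[n]['view']),V[n],(x+u/5.7,y+v/5.7))
print('knobtop',tri([ray(M1,c1,(11.7,78)),rr('scene',300,220,127,275),rr('side',330,205,688-399,130)]))
print('pintop',tri([ray(M1,c1,(89,133)),rr('scene',300,220,122,180),rr('side',330,205,568-399,113)]))
i,M,c=grab('wrist'); t=T(); print(t)
cv2.imwrite('pics/w2.png',i)
h=cv2.cvtColor(i,cv2.COLOR_BGR2HSV); m=cv2.inRange(h,(5,60,30),(18,200,200))
for k in cv2.findContours(m,0,1)[0]:
    if cv2.contourArea(k)>1500: r=cv2.minAreaRect(k); print(r, cv2.approxPolyDP(k,6,True)[:,0].tolist())
E
```

```text
knobtop (array([0.4367, 0.1993, 0.0888]), [np.float64(0.0021070019185134205), np.float64(0.0022436805758599765), np.float64(0.0006448218861620691)])
pintop (array([0.4769, 0.1564, 0.0717]), [np.float64(0.0003131786993879603), np.float64(0.0008303507366419259), np.float64(0.0008065664837104602)])
[[-1.     -0.0074  0.0001  0.4367]
 [-0.0074  1.     -0.0003 -0.0746]
 [-0.0001 -0.0003 -1.      0.1514]
 [ 0.      0.      0.      1.    ]]
((323.0, 181.5), (63.0, 78.0), 90.0) [[358, 152], [288, 151], [286, 213], [359, 213]]
((163.5, 23.5), (47.0, 287.0), 90.0) [[20, 3], [26, 40], [35, 46], [307, 31], [302, 0]]
```

View pics/w2.png

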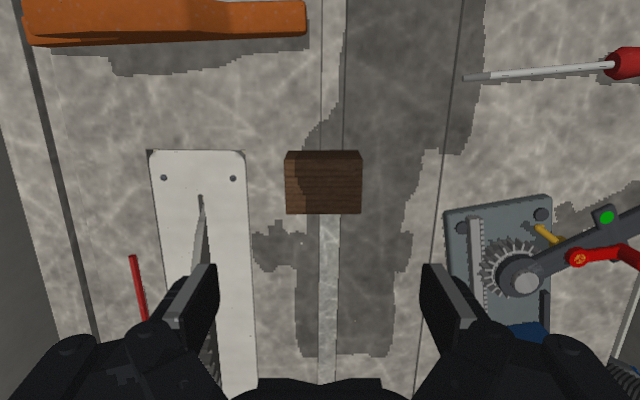

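w2 shows the block centred between the fingers at about (322,185), with its 60 mm across the closing line and the space around it clear. The knob and pin tops triangulate to 89 and 72 mm, close to the given 92 and 76. Descending to grasp.

>>> hand_motion(moves={"rows": [[0, 0.0025, 0.03, 0, 1], [0, 0, 0.03, 0, 1], [0, 0, 0.03, 0, 1], [0, 0, 0.03, 0, 1], [0, 0, 0.02, 0, 1], [0, 0, 0.007, 0, 1], [0, 0, 0, 0, 0.3], [0, 0, 0, 0, 0.3], [0, 0, 0, 0, 0.3], [0, 0, 0, 0, 0.3], [0, 0, 0, 0, 0.3], [0, 0, 0, 0, 0.3], [0, 0, 0, 0, 0.3], [0, 0, 0, 0, 0.3]]}, squeeze=35)

```text
t: 4.05
eef_pos: [0.4377, -0.0708, 0.0052]
tool_rot: [0.001, -0.006, 1.0, -0.0]
contact_force: [-0.7, -0.3, 8.0]
gripper_width: 0.701
grasp_force: 38.8
```

>>> hand_motion(moves={"rows": [[0, 0, -0.03, 0, 0.3], [0, 0, -0.03, 0, 0.3], [0, 0, -0.03, 0, 0.3], [0, 0, -0.02, 0, 0.3], [-0.031, 0.0273, 0, 0, 0.3], [-0.031, 0.0273, 0, 0, 0.3], [-0.031, 0.0273, 0, 0, 0.3], [-0.031, 0.0273, 0, 0, 0.3], [-0.031, 0.0273, 0, 0, 0.3], [-0.031, 0.0273, 0, 0, 0.3], [-0.031, 0.0273, 0, 0, 0.3], [0, 0, 0, -0.1, 0.3], [0, 0, 0, -0.1, 0.3], [0, 0, 0, 0, 0.3], [0, 0, 0, 0, 0.3]]})

```text
t: 5.55
eef_pos: [0.6512, 0.1229, 0.1143]
tool_rot: [-0.0, -0.105, 0.994, -0.0]
contact_force: [0.0, 0.4, -0.4]
gripper_width: 0.696
grasp_force: 38.3
```

```bash
python3 - <<'E'
from h import *
import pickle
np.set_printoptions(precision=4,suppress=True)
i,M,c=grab('wrist'); t=T(); print(t)
cv2.imwrite('pics/w3.png',i)
d=np.r_[.6543,.1202,0]-t[:3,3]; print('tool move',t[:3,:3].T@d, 'yaw',np.arctan2(-t[0,1],t[1,1]))
E
```

```text
[[-0.978  -0.2087 -0.0001  0.6512]
 [-0.2087  0.978  -0.0001  0.1228]
 [ 0.0002 -0.0001 -1.      0.1144]
 [ 0.      0.      0.      1.    ]]
tool move [-0.0025 -0.0032  0.1144] yaw 0.21023175479639705
```

View pics/w3.png

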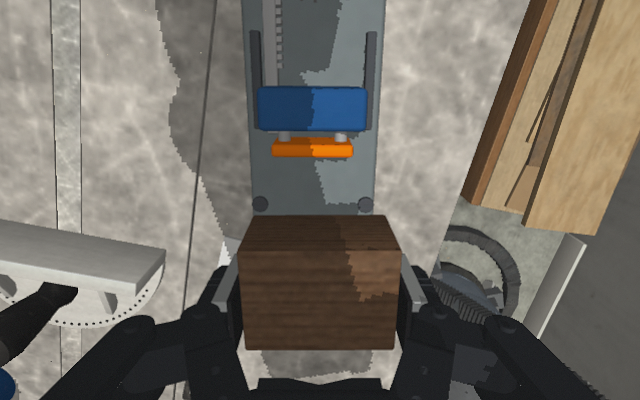

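w3 shows the block held squarely and parallel to the jaw. The pad front edge is at row 157, columns 272–353, which puts it about 14 mm clear of the block after the small correction. Lowering onto the plate.

>>> hand_motion(moves={"rows": [[-0.0025, -0.0032, 0.02, 0, 0.3], [0, 0, 0.025, 0, 0.3], [0, 0, 0.025, 0, 0.3], [0, 0, 0.015, 0, 0.3], [0, 0, 0.005, 0, 0.3], [0, 0, 0.004, 0, 0.3], [0, 0, 0, 0, 0.3], [0, 0, 0, 0, 0.3]]})

```text
t: 6.4
eef_pos: [0.6554, 0.1208, 0.0214]
tool_rot: [0.001, -0.106, 0.994, 0.0]
contact_force: [0.4, 0.0, 0.3]
gripper_width: 0.693
grasp_force: 38.3
```

>>> hand_motion(moves={"rows": [[0, 0, 0.002, 0, 0.3], [0, 0, 0.001, 0, 0.3], [0, 0, 0, 0, 0.8], [0, 0, 0, 0, 0.87], [0, 0, 0, 0, 0.87], [0, 0, 0, 0, 0.87], [0, 0, 0, 0, 0.87]]})

```text
t: 7.1
eef_pos: [0.6545, 0.1207, 0.0172]
tool_rot: [-0.0, -0.106, 0.994, 0.0]
contact_force: [-0.4, -0.1, -0.3]
gripper_width: 0.868
grasp_force: 0.0
```

>>> hand_motion(moves={"rows": [[0, 0, -0.02, 0, 0.87], [0, 0, -0.03, 0, 0.87], [0, 0, -0.03, 0, 0.87], [0, 0, -0.03, 0, 0.87], [0, 0, 0, 0, 0.87]]})

```text
t: 7.6
eef_pos: [0.6575, 0.1215, 0.1322]
tool_rot: [0.004, -0.106, 0.994, 0.001]
contact_force: [0.7, 0.3, 1.0]
gripper_width: 0.869
grasp_force: 0.0
```

```bash
python3 - <<'E'
from h import *
np.set_printoptions(precision=4,suppress=True)
i,M,c=grab('wrist'); t=T(); print(t)
cv2.imwrite('pics/w4.png',i)
E
```

```text
[[-0.9774 -0.2114  0.0046  0.6562]
 [-0.2114  0.9774  0.0011  0.1211]
 [-0.0047  0.0001 -1.      0.1298]
 [ 0.      0.      0.      1.    ]]
```

View pics/w4.png

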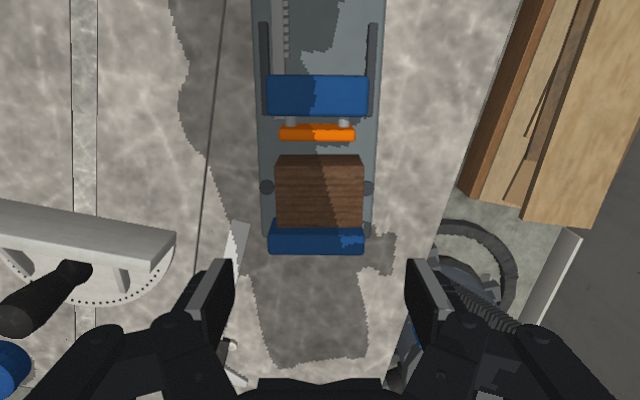

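w4 shows the block flat on the plate, square and close to the stop: block at (319,192), stop at (316,240), pad at (317,133). Next is the lever: I'll go above the pin and turn so the fingers straddle it tangentially.

>>> hand_motion(moves={"rows": [[0.0411, 0.0181, 0, 0, 0.35], [0.0411, 0.0181, 0, 0, 0.35], [0.0411, 0.0181, 0, 0, 0.35], [0.0411, 0.0181, 0, 0, 0.35], [0, 0, 0, 0.1394, 0.35], [0, 0, 0, 0.1394, 0.35], [0, 0, 0, 0.1394, 0.35], [0, 0, 0, 0.1394, 0.35], [0, 0, 0, 0.1394, 0.35], [0, 0, 0, 0.1394, 0.35], [0, 0, 0, 0.1394, 0.35], [0, 0, 0, 0.1394, 0.35], [0, 0, 0, 0.1394, 0.35], [0, 0, 0, 0.1394, 0.35], [0, 0, 0, 0.1394, 0.35], [0, 0, 0, 0.1394, 0.35], [0, 0, 0, 0, 0.35], [0, 0, 0, 0, 0.35]]}, squeeze=20)

```text
t: 9.45
eef_pos: [0.478, 0.1564, 0.1266]
tool_rot: [-0.0, 0.665, 0.747, -0.001]
contact_force: [-0.1, -1.2, -0.1]
gripper_width: 0.352
grasp_force: 0.0
```

```bash
cat > look.py <<'E'
from h import *
import sys
np.set_printoptions(precision=4,suppress=True)
def look(name,view=('wrist',)):
    i,M,c=grab('wrist'); t=T(); cv2.imwrite(f'pics/{name}.png',i)
    h=cv2.cvtColor(i,cv2.COLOR_BGR2HSV)
    print('TCP',t[:3,3],'tool y angle',np.arctan2(t[1,1],t[0,1]))
    m=cv2.inRange(h,(0,190,70),(7,255,255))|cv2.inRange(h,(175,190,70),(180,255,255))
    g=cv2.inRange(h,(50,150,60),(75,255,255)); o=cv2.inRange(h,(8,200,90),(20,255,255)); b=cv2.inRange(h,(100,150,40),(125,255,255))
    for n,mm,z in(('red',m,.076),('green',g,.049),('orange',o,.047),('blue',b,.05)):
        for k in cv2.findContours(mm,0,1)[0]:
            if cv2.contourArea(k)>40:
                r=cv2.approxPolyDP(k,3,True)[:,0]; q=k[:,0].mean(0)
                print(n,cv2.contourArea(k),r.tolist()[:9],onz(M,c,cv2.minEnclosingCircle(k)[0],z)[:2])
    return i,M,c,t
if __name__=='__main__': look(sys.argv[1])
E
python3 look.py w5
```

```text
TCP [0.4782 0.1565 0.1268] tool y angle 0.11467213032052845
red 1068.5 [[331, 195], [317, 199], [313, 205], [317, 240], [313, 255], [324, 263], [334, 255], [328, 227], [329, 209]] [0.4828 0.1523]
red 2700.5 [[106, 52], [103, 66], [109, 100], [112, 95], [108, 94], [106, 78], [108, 61], [119, 81], [119, 77]] [0.3679 0.204 ]
green 141.5 [[275, 217], [273, 223], [277, 228], [287, 225], [285, 217]] [0.4524 0.1415]
orange 1187.0 [[478, 237], [488, 252], [483, 259], [483, 300], [491, 310], [497, 310], [504, 253], [487, 237]] [0.6043 0.1176]
blue 3303.0 [[437, 232], [437, 303], [458, 307], [476, 320], [482, 249], [465, 230]] [0.581  0.1147]
blue 2927.0 [[575, 217], [573, 223], [597, 239], [585, 310], [593, 316], [609, 315], [628, 234], [593, 215]] [0.6739 0.1338]
```

```bash
cat >> h.py <<'E'
def proj(M,c,P):
    f=200/np.tan(np.radians(c['vertical_fov']/2)); p=np.linalg.inv(M)@np.r_[P,1]; x,y=p[0]/-p[2],-p[1]/-p[2]; k=1+c['k1']*(x*x+y*y)
    return np.array([c['cx']+f*x*k,c['cy']+f*y*k])
E
python3 - <<'E'
from h import *
np.set_printoptions(precision=4,suppress=True)
c=eyes.camera_info('wrist'); M=T()@c['hand_eye']
for n,P in(('ptop',(.4808,.1571,.076)),('pbase',(.4808,.1571,.049)),('pivot',(.4844,.1243,.052)),('green',(.4575,.1434,.049))): print(n,proj(M,c,P))
i=cv2.imread('pics/w5.png');h=cv2.cvtColor(i,cv2.COLOR_BGR2HSV)
m=cv2.inRange(h,(0,150,60),(7,255,255))|cv2.inRange(h,(175,150,60),(180,255,255))
for y in range(190,268,4):
    x=np.flatnonzero(m[y,290:350]); print(y,(x.min()+290,x.max()+290,i[y,290+(x.min()+x.max())//2].tolist()) if len(x) else None)
E
```

```text
ptop [324.7831 221.3389]
pbase [324.1759 205.3381]
pivot [323.7537 251.488 ]
green [287.7535 220.3947]
190 None
194 (np.int64(327), np.int64(330), [38, 37, 130])
198 (np.int64(319), np.int64(335), [10, 11, 158])
202 (np.int64(314), np.int64(335), [12, 15, 98])
206 (np.int64(313), np.int64(333), [16, 18, 99])
210 (np.int64(313), np.int64(329), [11, 17, 109])
214 (np.int64(312), np.int64(329), [14, 18, 129])
218 (np.int64(312), np.int64(330), [15, 18, 134])
222 (np.int64(313), np.int64(329), [14, 16, 133])
226 (np.int64(315), np.int64(329), [14, 20, 129])
230 (np.int64(316), np.int64(329), [12, 18, 134])
234 (np.int64(316), np.int64(329), [15, 20, 134])
238 (np.int64(316), np.int64(329), [16, 22, 134])
242 (np.int64(316), np.int64(330), [10, 17, 133])
246 (np.int64(314), np.int64(333), [12, 18, 134])
250 (np.int64(313), np.int64(334), [25, 57, 135])
254 (np.int64(313), np.int64(334), [35, 91, 135])
258 (np.int64(314), np.int64(333), [29, 69, 135])
262 (np.int64(319), np.int64(329), [12, 22, 136])
266 None
```

>>> hand_motion(moves={"rows": [[0.001, 0, 0.025, 0, 0.35], [0, 0, 0.025, 0, 0.35], [0, 0, 0.015, 0, 0.35], [0, 0, 0.005, 0, 0.35], [0, 0, 0, 0, 0.35], [0, 0, 0, 0, 0.05], [0, 0, 0, 0, 0.05], [0, 0, 0, 0, 0.05], [0, 0, 0, 0, 0.05], [0, 0, 0, 0, 0.05], [0, 0, 0, 0, 0.05]]}, squeeze=20)

```text
t: 10.6
eef_pos: [0.4791, 0.1579, 0.058]
tool_rot: [0.0, 0.667, 0.745, 0.001]
contact_force: [-0.5, -1.1, 6.9]
gripper_width: 0.122
grasp_force: 21.4
```

>>> hand_motion(moves={"rows": [[-0.0003, -0.0046, 0, -0.14, 0.05], [-0.0003, -0.0046, 0, -0.14, 0.05], [-0.0003, -0.0046, 0, -0.14, 0.05], [-0.0003, -0.0046, 0, -0.14, 0.05], [0, 0, 0, 0, 0.05]]})

```text
t: 11.1
eef_pos: [0.462, 0.1498, 0.0579]
tool_rot: [0.001, 0.434, 0.901, 0.0]
contact_force: [0.2, -2.6, 5.7]
gripper_width: 0.128
grasp_force: 21.4
```

>>> hand_motion(moves={"rows": [[-0.0003, -0.0046, 0, -0.14, 0.05], [-0.0003, -0.0046, 0, -0.14, 0.05], [0, 0, 0, 0, 0.05], [0, 0, 0, 0, 0.05]]})

```text
t: 11.5
eef_pos: [0.456, 0.143, 0.0579]
tool_rot: [0.001, 0.306, 0.952, -0.0]
contact_force: [0.9, -3.4, 7.6]
gripper_width: 0.126
grasp_force: 21.3
```

```bash
python3 look.py w6 | head -5
```

```text
TCP [0.456  0.143  0.0579] tool y angle 0.9496622929343618
red 245.0 [[375, 269], [369, 280], [381, 285], [387, 280], [387, 273]] [0.4654 0.1659]
red 1830.0 [[317, 249], [308, 255], [307, 292], [311, 295], [311, 308], [306, 323], [314, 333], [324, 334], [333, 329]] [0.4573 0.1427]
red 2547.5 [[174, 48], [187, 63], [202, 56], [206, 63], [217, 57], [214, 50], [218, 50], [215, 47], [219, 43]] [0.3583 0.177 ]
green 56.0 [[304, 246], [307, 252], [318, 247]] [0.4492 0.143 ]
```

>>> hand_motion(moves={"rows": [[-0.0001, -0.0015, 0, -0.04, 0.05], [0, 0, 0, 0, 0.05], [0, 0, 0, 0, 0.05]]})

```text
t: 11.85
eef_pos: [0.4556, 0.1428, 0.0579]
tool_rot: [0.001, 0.287, 0.958, 0.001]
contact_force: [1.5, -1.9, 6.7]
gripper_width: 0.126
grasp_force: 21.0
```

>>> hand_motion(moves={"rows": [[0, 0, 0, 0, 0.2], [0, 0, 0, 0, 0.3], [0, 0, 0, 0, 0.35], [0, 0, -0.03, 0, 0.35], [0, 0, -0.04, 0, 0.35], [0, 0, 0, 0, 0.35], [0, 0, 0, 0, 0.35]]})

```text
t: 12.55
eef_pos: [0.4547, 0.143, 0.1277]
tool_rot: [0.001, 0.286, 0.958, 0.0]
contact_force: [0.5, -0.1, 0.2]
gripper_width: 0.347
grasp_force: 0.0
```

```bash
python3 - <<'E'
from look import *
i,M,c,t=look('w7')
for n,P in(('ptop',(.4575,.1434,.076)),('pbase',(.4575,.1434,.049)),('pivot',(.4844,.1243,.052)),('reddot',(.4808,.1571,.049)),('spindle',(.5057,.0881,.052))): print(n,proj(M,c,P))
E
```

```text
TCP [0.4539 0.1427 0.1268] tool y angle 0.9911585691574208
red 125.5 [[360, 218], [355, 226], [364, 230], [368, 221]] [0.4699 0.1637]
red 955.0 [[319, 201], [311, 210], [313, 245], [309, 257], [320, 265], [328, 261], [330, 254], [325, 244], [327, 207]] [0.4611 0.1391]
red 148.0 [[277, 0], [276, 8], [281, 9], [277, 10], [291, 14], [289, 11], [294, 10], [289, 7], [294, 2]] [0.3487 0.1922]
red 1623.0 [[327, 0], [311, 0], [309, 15], [305, 11], [303, 15], [303, 9], [293, 17], [297, 21], [293, 22]] [0.3528 0.1827]
green 59.0 [[318, 198], [307, 201], [309, 209]] [0.4514 0.1408]
blue 1162.5 [[357, 329], [341, 341], [341, 348], [334, 353], [335, 373], [340, 379], [366, 377], [367, 351], [366, 346]] [0.5731 0.0958]
blue 402.0 [[590, 265], [586, 276], [609, 293], [613, 279]] [0.6126 0.2815]
ptop [322.1423 224.911 ]
pbase [321.7405 208.6113]
pivot [319.8751 254.2561]
reddot [356.9944 224.8799]
spindle [294.39   300.1045]
```

View pics/w7.png

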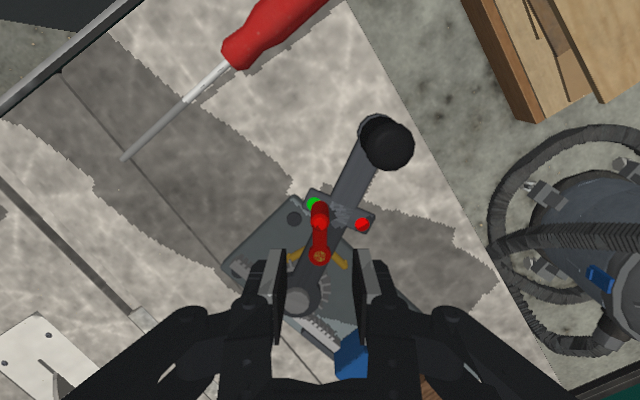

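w7 confirms the lever at the green dot, with pin (320,220) next to green (312,203) and the red dot now exposed at (362,224). The handle hasn't visibly turned, and the knob top is at (388,146). I'll work out the knob position and the move to it.

```bash
python3 - <<'E'
from h import *
np.set_printoptions(precision=4,suppress=True)
c=eyes.camera_info('wrist'); t=T(); M=t@c['hand_eye']
i=cv2.imread('pics/w7.png'); m=((i.max(2)<45)*255).astype(np.uint8); m[:100]=0;m[185:]=0;m[:,:340]=0;m[:,430:]=0
k=max(cv2.findContours(m,0,1)[0],key=cv2.contourArea); print(cv2.minAreaRect(k),cv2.boundingRect(k))
for uv,z in(((388,146),.092),((380,131),.05)): print(onz(M,c,uv,z))
K=np.array([.439,.2015,.092]);print('proj',proj(M,c,K))
for n in(K,): print('tool move',t[:3,:3].T@(n-t[:3,3]))
E
```

```text
((386.0000305175781, 143.0), (56.56854248046875, 49.497474670410156), 45.0) (358, 116, 57, 55)
[0.4319 0.199  0.092 ]
[0.4324 0.2019 0.05  ]
proj [399.0602 154.7624]
tool move [0.0447 0.0411 0.0348]
```

>>> hand_motion(moves={"rows": [[0.0245, 0.0184, 0, 0, 0.55], [0.0245, 0.0184, 0, 0, 0.55], [0, 0, 0, 0.115, 0.55], [0, 0, 0, 0.115, 0.55], [0, 0, 0, 0.115, 0.55], [0, 0, 0, 0.115, 0.55], [0, 0, 0, 0, 0.55], [0, 0, 0, 0, 0.55]]}, squeeze=30)

```text
t: 13.4
eef_pos: [0.4328, 0.2002, 0.1263]
tool_rot: [-0.001, 0.495, 0.869, -0.001]
contact_force: [-0.6, -0.1, 1.3]
gripper_width: 0.549
grasp_force: 0.0
```

```bash
python3 - <<'E'
from look import *
i,M,c,t=look('w8')
m=((i.max(2)<45)*255).astype(np.uint8); m[290:]=0;m[:130]=0;m[:,:230]=0;m[:,410:]=0
for k in cv2.findContours(m,0,1)[0]:
    if cv2.contourArea(k)>300: print(cv2.boundingRect(k),cv2.contourArea(k))
print('proj',proj(M,c,(.432,.2,.092)),proj(M,c,(.432,.2,.05)))
E
```

```text
TCP [0.433  0.2003 0.1265] tool y angle 0.5340800636462567
red 970.5 [[302, 282], [299, 310], [313, 311], [318, 329], [332, 332], [335, 317], [327, 312], [313, 283]] [0.4617 0.1477]
red 102.5 [[348, 278], [344, 285], [351, 289], [356, 281]] [0.4705 0.1739]
red 3033.0 [[211, 70], [201, 79], [179, 145], [178, 167], [170, 182], [172, 193], [182, 199], [187, 192], [193, 192]] [0.3486 0.211 ]
green 43.0 [[303, 279], [295, 281], [296, 289]] [0.4508 0.1409]
orange 53.5 [[51, 395], [44, 395], [42, 387], [37, 392], [39, 386], [30, 399], [36, 391], [45, 399]] [ 0.3201 -0.0632]
orange 227.0 [[451, 380], [437, 399], [455, 399], [458, 391]] [0.6054 0.1127]
blue 120.5 [[446, 378], [436, 377], [436, 397]] [0.5949 0.1158]
(371, 251, 19, 39) 408.0
(249, 251, 19, 39) 398.5
(301, 194, 46, 60) 2072.0
proj [318.5722 233.5973] [318.7506 206.4929]
```

>>> hand_motion(moves={"rows": [[0, 0.003, 0.025, 0, 0.55], [0, 0, 0.025, 0, 0.55], [0, 0, 0.015, 0, 0.55], [0, 0, 0.005, 0, 0.55], [0, 0, 0, 0, 0.55], [0, 0, 0, 0, 0.2], [0, 0, 0, 0, 0.2], [0, 0, 0, 0, 0.2], [0, 0, 0, 0, 0.2], [0, 0, 0, 0, 0.2]]}, squeeze=30)

```text
t: 14.45
eef_pos: [0.4365, 0.2021, 0.0581]
tool_rot: [0.0, 0.497, 0.868, 0.0]
contact_force: [-1.3, -1.0, 6.1]
gripper_width: 0.291
grasp_force: 29.7
```

>>> hand_motion(moves={"rows": [[-0.0006, 0.0146, 0, 0, 0.2], [-0.0022, 0.0144, 0, 0, 0.2], [-0.0038, 0.014, 0, 0, 0.2], [-0.0052, 0.0135, 0, 0, 0.2], [0, 0, 0, 0, 0.2]]})

```text
t: 14.95
eef_pos: [0.4934, 0.2214, 0.0582]
tool_rot: [0.001, 0.497, 0.868, 0.002]
contact_force: [2.3, 1.5, 5.4]
gripper_width: 0.288
grasp_force: 30.4
```

>>> hand_motion(moves={"rows": [[-0.0068, 0.013, 0, 0, 0.2], [-0.0081, 0.0122, 0, 0, 0.2], [-0.0094, 0.011, 0, 0, 0.2], [0, 0, 0, 0, 0.2]]})

```text
t: 15.35
eef_pos: [0.5365, 0.2183, 0.0582]
tool_rot: [0.001, 0.497, 0.868, 0.002]
contact_force: [2.5, 1.0, 4.6]
gripper_width: 0.289
grasp_force: 30.5
```

>>> hand_motion(moves={"rows": [[-0.0105, 0.0102, 0, 0, 0.2], [0, 0, 0, 0, 0.2]]})

```text
t: 15.55
eef_pos: [0.5499, 0.2145, 0.0581]
tool_rot: [0.001, 0.497, 0.868, 0.001]
contact_force: [2.4, 1.2, 7.0]
gripper_width: 0.287
grasp_force: 30.6
```

>>> hand_motion(moves={"rows": [[-0.003, 0.0025, 0, 0, 0.2], [0, 0, 0, 0, 0.2], [0, 0, 0, 0, 0.2]]})

```text
t: 15.85
eef_pos: [0.5512, 0.214, 0.0581]
tool_rot: [-0.0, 0.496, 0.868, 0.001]
contact_force: [-1.0, 1.4, 8.5]
gripper_width: 0.29
grasp_force: 30.8
```

>>> hand_motion(moves={"rows": [[-0.002, 0.0017, 0, 0, 0.2], [0, 0, 0, 0, 0.2], [0, 0, 0, 0, 0.2]]})

```text
t: 16.15
eef_pos: [0.5513, 0.214, 0.058]
tool_rot: [-0.002, 0.496, 0.869, -0.0]
contact_force: [-7.2, 2.4, 13.7]
gripper_width: 0.288
grasp_force: 31.3
```

The handle is at its clockwise stop: the force rose and the angle measures about 0. Now I'll compare the jaw position with the start pictures.

```bash
cat > jaw.py <<'E'
from h import *
import sys
def f(i,win):
    x,y,w,h=win; s=cv2.cvtColor(i[y:y+h,x:x+w],cv2.COLOR_BGR2HSV); r=[]
    for lo,hi in(((8,150,80),(20,255,255)),((100,120,40),(125,255,255))):
        m=cv2.inRange(s,lo,hi)
        for k in cv2.findContours(m,0,1)[0]:
            if cv2.contourArea(k)>15:
                M=cv2.moments(k); r.append((round(M['m10']/M['m00']+x,1),round(M['m01']/M['m00']+y,1),int(M['m00'])))
    return r
W={'side':(250,205,80,50),'scene':(250,185,70,60)}
for n in W:
    print(n,'old',f(cv2.imread(f'pics/{n}0.png'),W[n]))
    i=eyes.read_camera(n); cv2.imwrite(f'pics/{n}_{sys.argv[1]}.png',i); print(n,'now',f(i,W[n]))
E
python3 jaw.py a
```

```text
side old [(298.9, 230.2, 51), (263.6, 231.1, 195), (310.0, 228.8, 217)]
side now [(299.1, 233.5, 33), (263.7, 231.3, 197)]
scene old [(293.4, 217.5, 36), (301.7, 220.6, 139), (267.6, 205.1, 70)]
scene now [(296.0, 214.2, 15), (305.3, 215.0, 38)]
```

The pad hasn't moved (side column 298.9 before, 299.1 now), so the free-wheel check passes. Now the first closing stroke.

>>> hand_motion(moves={"rows": [[0.0038, -0.0034, 0, 0, 0.2], [0.0108, -0.0098, 0, 0, 0.2], [0.0096, -0.0109, 0, 0, 0.2], [0.0084, -0.012, 0, 0, 0.2], [0.007, -0.0128, 0, 0, 0.2], [0.0055, -0.0134, 0, 0, 0.2]]})

```text
t: 16.85
eef_pos: [0.4787, 0.2193, 0.0581]
tool_rot: [0.001, 0.497, 0.868, 0.001]
contact_force: [7.0, -1.5, 3.6]
gripper_width: 0.288
grasp_force: 30.5
```

>>> hand_motion(moves={"rows": [[0.004, -0.014, 0, 0, 0.2], [0.0025, -0.0144, 0, 0, 0.2], [0.0009, -0.0145, 0, 0, 0.2]]})

```text
t: 17.15
eef_pos: [0.4383, 0.2035, 0.0581]
tool_rot: [0.002, 0.497, 0.868, 0.001]
contact_force: [8.9, -1.6, 2.9]
gripper_width: 0.288
grasp_force: 30.4
```

>>> hand_motion(moves={"rows": [[-0.0007, -0.0146, 0, 0, 0.2], [-0.0023, -0.0144, 0, 0, 0.2], [0, 0, 0, 0, 0.2], [0, 0, 0, 0, 0.2]]})

```text
t: 17.55
eef_pos: [0.4157, 0.1864, 0.0582]
tool_rot: [0.002, 0.497, 0.868, 0.002]
contact_force: [7.9, -1.3, 3.9]
gripper_width: 0.291
grasp_force: 31.4
```

```bash
python3 jaw.py b
```

```text
side old [(298.9, 230.2, 51), (263.6, 231.1, 195), (310.0, 228.8, 217)]
side now [(290.8, 230.4, 67), (301.9, 230.0, 220), (263.5, 231.4, 186)]
scene old [(293.4, 217.5, 36), (301.7, 220.6, 139), (267.6, 205.1, 70)]
scene now [(287.2, 214.9, 51), (295.8, 217.9, 134), (267.5, 205.0, 66)]
```

The jaw closed by about 18 mm, leaving roughly 2 mm before contact. Swing back, then start a second, measured stroke.

>>> hand_motion(moves={"rows": [[0.0023, 0.0144, 0, 0, 0.2], [0.0007, 0.0146, 0, 0, 0.2], [-0.0009, 0.0145, 0, 0, 0.2], [-0.0025, 0.0144, 0, 0, 0.2], [-0.004, 0.014, 0, 0, 0.2], [-0.0055, 0.0134, 0, 0, 0.2], [-0.007, 0.0128, 0, 0, 0.2], [-0.0084, 0.012, 0, 0, 0.2], [-0.0096, 0.0109, 0, 0, 0.2], [-0.0108, 0.0098, 0, 0, 0.2], [0, 0, 0, 0, 0.2]]})

```text
t: 18.75
eef_pos: [0.5507, 0.2142, 0.0582]
tool_rot: [0.0, 0.497, 0.868, 0.001]
contact_force: [3.4, 1.4, 8.7]
gripper_width: 0.287
grasp_force: 31.9
```

>>> hand_motion(moves={"rows": [[0.0108, -0.0098, 0, 0, 0.2], [0.0096, -0.0109, 0, 0, 0.2], [0.0084, -0.012, 0, 0, 0.2], [0.007, -0.0128, 0, 0, 0.2], [0, 0, 0, 0, 0.2], [0, 0, 0, 0, 0.2]]})

```text
t: 19.35
eef_pos: [0.4916, 0.2212, 0.0581]
tool_rot: [0.0, 0.496, 0.868, 0.0]
contact_force: [0.1, -0.2, 10.3]
gripper_width: 0.286
grasp_force: 32.0
```

```bash
python3 jaw.py c
```

```text
side old [(298.9, 230.2, 51), (263.6, 231.1, 195), (310.0, 228.8, 217)]
side now [(289.3, 229.8, 61), (299.3, 230.2, 228), (263.0, 231.5, 158)]
scene old [(293.4, 217.5, 36), (301.7, 220.6, 139), (267.6, 205.1, 70)]
scene now [(265.0, 207.6, 35)]
```

>>> hand_motion(moves={"rows": [[0.0055, -0.0134, 0, 0, 0.2], [0, 0, 0, 0, 0.2], [0, 0, 0, 0, 0.2]]})

```text
t: 19.75
eef_pos: [0.4776, 0.219, 0.0581]
tool_rot: [0.0, 0.497, 0.868, 0.0]
contact_force: [0.8, -1.4, 9.6]
gripper_width: 0.29
grasp_force: 32.0
```

```bash
python3 jaw.py d | grep now
```

```text
side now [(289.4, 230.0, 63), (298.8, 230.1, 228), (262.9, 231.6, 157)]
scene now [(265.4, 206.9, 39)]
```

>>> hand_motion(moves={"rows": [[0.0025, -0.007, 0, 0, 0.2], [0, 0, 0, 0, 0.2], [0, 0, 0, 0, 0.2]]})

```text
t: 20.15
eef_pos: [0.4711, 0.2174, 0.0581]
tool_rot: [0.001, 0.497, 0.868, 0.001]
contact_force: [3.4, -1.1, 8.7]
gripper_width: 0.29
grasp_force: 31.8
```

```bash
python3 jaw.py e|grep now
```

```text
side now [(289.4, 230.0, 63), (298.2, 230.1, 229), (263.0, 231.4, 156)]
scene now [(266.0, 206.2, 45)]
```

>>> hand_motion(moves={"rows": [[0.0022, -0.0072, 0, 0, 0.2], [0, 0, 0, 0, 0.2], [0, 0, 0, 0, 0.2], [0, 0, 0, 0, 0.2]]})

```text
t: 20.65
eef_pos: [0.464, 0.2153, 0.0581]
tool_rot: [0.001, 0.497, 0.868, 0.0]
contact_force: [3.1, -2.4, 8.2]
gripper_width: 0.293
grasp_force: 31.9
```

```bash
python3 jaw.py f|grep now
```

```text
side now [(289.3, 230.1, 64), (298.0, 230.2, 232), (263.0, 231.6, 156)]
scene now [(266.6, 205.5, 50)]
```

>>> hand_motion(moves={"rows": [[0, 0, 0, 0, 0.45], [0, 0, 0, 0, 0.55], [0, 0, 0, 0, 0.55], [0, 0, -0.02, 0, 0.55], [0, 0, -0.04, 0, 0.55], [0, 0, -0.04, 0, 0.55], [0, 0, -0.04, 0, 0.55], [-0.0425, 0.0112, 0, 0, 0.55], [-0.0425, 0.0112, 0, 0, 0.55], [-0.0425, 0.0112, 0, 0, 0.55], [-0.0425, 0.0112, 0, 0, 0.55], [-0.0425, 0.0112, 0, 0, 0.55], [0, 0, 0, 0, 0.55], [0, 0, 0, 0, 0.55], [0, 0, 0, 0, 0.55]]})

```text
t: 22.25
eef_pos: [0.6181, 0.0625, 0.1966]
tool_rot: [-0.001, 0.496, 0.868, -0.0]
contact_force: [-0.1, -0.9, 0.7]
gripper_width: 0.55
grasp_force: 0.0
```

```bash
python3 look.py w9; python3 jaw.py g|grep now
python3 - <<'E'
from h import *
c=eyes.camera_info('wrist');M=T()@c['hand_eye']
ax=np.array([.9795,.2013])
for n in('w9',):
    i=cv2.imread(f'pics/{n}.png');h=cv2.cvtColor(i,cv2.COLOR_BGR2HSV)
    # profile along clamp axis at z=.047 from spindle
    for lat in(-.012,0,.012):
        s='';
        for x in np.arange(.09,.20,.001):
            p=np.array([.5051,.0892])+ax*x+lat*np.array([-ax[1],ax[0]]); u=proj(M,c,(*p,.047)); 
            H,S,V=h[int(round(u[1])),int(round(u[0]))] if 0<=u[0]<640 and 0<=u[1]<400 else (0,0,0)
            s+='B' if 100<=H<=125 and S>120 else 'O' if 7<=H<=20 and S>190 else 'w' if 4<=H<=18 and S>70 else '.'
        print(lat,s)
E
```

```text
TCP [0.6182 0.0628 0.1969] tool y angle 0.5335487261201717
red 494.5 [[212, 0], [213, 26], [226, 33], [232, 27], [232, 18], [224, 0]] [0.4987 0.1324]
orange 597.0 [[374, 102], [354, 153], [360, 161], [382, 105]] [0.6325 0.116 ]
blue 1412.0 [[433, 111], [439, 119], [411, 182], [403, 182], [418, 193], [424, 192], [456, 123], [455, 119]] [0.6867 0.1277]
blue 2293.0 [[348, 84], [343, 87], [322, 149], [325, 158], [342, 164], [349, 161], [373, 98], [372, 93]] [0.614  0.1126]
blue 323.0 [[620, 56], [621, 70], [639, 71], [639, 53]] [0.7767 0.2632]
side now [(289.3, 229.9, 64), (298.0, 230.2, 230), (262.9, 231.7, 154)]
scene now [(285.3, 214.1, 28), (291.2, 218.5, 98), (265.2, 206.9, 40)]
-0.012 ..........BBBBBBBBBBBBBBBBBBBBBBBBBBOOOOOOOOOOwwwwwwwwwwwwwwwwwwwwwwwwwwwwwwwwwwwwwwwwwwwww.BBBBBBBBBBBBBBBB...
0 ..........BBBBBBBBBBBBBBBBBBBBBBBBB.wOOOOOOOOOwwwwwwwwwwwwwwwwwwwwwwwwwwwwwwwwwwwwwwwwwwwww.BBBBBBBBBBBBBBBB...
0.012 ..........BBBBBBBBBBBBBBBBBBBBBBBBBB.OOOOOOOOOOwwwwwwwwwwwwwwwwwwwwwwwwwwwwwwwwwwwwwwwwwwwwwBBBBBBBBBBBBBBBB...
```

```bash
python3 - <<'E'
from h import *
import pickle
c=eyes.camera_info('wrist');M9=T()@c['hand_eye'];M1=pickle.load(open('w1.pkl','rb'))[0]
E3=np.array([[-.978,-.2087,-.0001,.6512],[-.2087,.978,-.0001,.1228],[.0002,-.0001,-1,.1144],[0,0,0,1]]);M3=E3@c['hand_eye']
ax=np.array([.9795,.2013])
for n,M in(('w1',M1),('w3',M3),('w9',M9)):
    i=cv2.imread(f'pics/{n}.png');h=cv2.cvtColor(i,cv2.COLOR_BGR2HSV)
    for lat in(-.008,0.004):
        s='';
        for x in np.arange(.06,.14,.001):
            p=np.array([.5051,.0892])+ax*x+lat*np.array([-ax[1],ax[0]]); u=proj(M,c,(*p,.047)); 
            H,S,V=h[int(round(u[1])),int(round(u[0]))]
            s+='B' if 100<=H<=125 and S>120 else 'O' if 7<=H<=20 and S>190 else 'w' if 4<=H<=18 and S>70 else '.'
        print(n,lat,s)
E
```

```text
w1 -0.008 ..............BBBBBBBBBBBBBBBBBBBBBBBBBBBBBBB..wOOOOOOOOOOOOw....................
w1 0.004 ..............BBBBBBBBBBBBBBBBBBBBBBBBBBBBBBB..OOOOOOOOOOOOOw....................
w3 -0.008 .............BBBBBBBBBBBBBBBBBBBBBBBBB....wOOOOOOOOOOO...........................
w3 0.004 .............BBBBBBBBBBBBBBBBBBBBBBBBB....wOOOOOOOOOOOw..........................
w9 -0.008 ........................................BBBBBBBBBBBBBBBBBBBBBBBBBB.OOOOOOOOOOwwww
w9 0.004 ........................................BBBBBBBBBBBBBBBBBBBBBBBBBBOOOOOOOOOOwwwww
```

The pad is pressed in about 5 mm by both the side view and the wrist profiles. The block bridges the pad and the stop, the readings held after release, and the robot is clear.

```bash
python3 -c "
from station import bot, eyes, workorder, get_obs
print(workorder.hand_in())"
```

```text
the job is handed in; nothing more can be done
None
```

The job is handed in at about 22 s: the block is clamped flat against the stop with the pad pressed in about 5 mm and the lever at green; the handle may have shifted about 0.05 rad during the lever flip (within measuring error), and the jaw stayed still in the free-wheel check.

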